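# Set and lock the depth stop on a sample part

### The job

Set the depth stop from the sample part: slide the stop rod gently down until its sprung foot rests on top of the part with light pressure (a few newtons), then push the clamp lever all the way down to lock the rod. Do not press hard on the part (15 N at most), keep the part in its place and leave the things round the stand alone.

Things in the scene. Friction and masses are not known exactly. Their poses are not given: they have to be found in the camera images.
- stand: The depth-stop stand, fixed to the bench: aluminium base plate 160 (x) x 120 (y) x 12 mm, a round steel column at its back (x = +52 mm) and a grey bracket reaching forward from the column (36 mm wide, in the rod's region z 86 to 114 mm, with a brass bush up to z 116 mm). Origin: centre of the plate's underside on the bench; +x towards the column, z up. The rod runs vertically at x = -20 mm, y = 0; the clamp lever is on the +y side.
- stop_knob (a point): Centre of the black round knob on top of the steel stop rod: 25 mm diameter, 26 mm tall (13 mm above and below this point), its axis vertical. Nothing stands beside it above the bracket except the lever handle; gripper fingers that close along the stand's x axis are clear of the lever. It moves with the rod.
- stop_rod (a joint): Travel of the stop rod in m: 0 at the top, grows as it goes down, end of travel 0.045. It slides stiffly (about 5 N of friction, rod 0.2 kg) and stays where it is left. Once the lever is locked, the rod is clamped.
- stop_foot: Round steel foot of 22 mm diameter at the rod's lower end. Origin: centre of its lower face, 92 mm below the knob's centre when unloaded. It is sprung: it yields upward about 1 mm per 6 N, 4 mm at most.
- part: Sample part, a loose plain steel bush standing between three locating buttons on the base plate under the foot (about 0.4 kg): flange 60 mm diameter x 10 mm, hub 36 mm diameter up to 28 mm, and on it a boss of 23 mm diameter. The height of the boss's top differs from part to part, 34 to 46 mm above the part's underside, and is not measured: it has to be felt. Origin: centre of its underside, z up.
- clamp_lever (a joint): Angle of the clamp lever in rad: 0 is fully up (loose; the lever points away from the column, 50 degrees above level), grows as the handle is pushed down; 1.15 is its stop (16 degrees below level). It counts as locked above 1.0 (the rod is gripped from about 0.8 on). It turns stiffly: about 3 N at the handle, up to some 6 N near the end, and stays where it is left.
- lever_handle (a point): Centre of the lever's black handle bar, 15 mm diameter, 36 mm long, lying level along the stand's y axis; it moves with the lever on a circle of 62 mm radius about clamp_pivot.
- clamp_pivot (a point): Point on the lever's level axis (along the stand's y), 100 mm above the bench and in the middle plane of the handle bar; x = -20 mm, y = +52 mm in the stand's frame.
- grease_pot: Bystander: red pot with a white lid, 65 mm diameter, 44 mm tall. Origin: centre of its underside.
- small_bin: Bystander: small open blue parts bin, 105 x 74 x 45 mm. Origin: centre of its underside.
- hex_key: Bystander: bent steel hex key lying on the bench in front of the stand, 30 x 102 x 5 mm. Origin: centre of its underside.
Things that resemble listed ones, but are neither listed nor needed, are in the scene too. Of the things that look like the part, the middle-sized one is meant.

How it is judged:
By the outcome, as a careful person would: the job done as asked, in the order asked, and still so for the second after the job is handed in, with the robot touching nothing.
It also fails if it takes over 61 s, if anything falls off the work surface, if the arm or the gripper's body presses on something with over 40 N, if the wrist force passes 120 N, or if a joint passes its speed limit or range.

### The arm

A 7-joint arm with a two-finger parallel gripper is mounted at the origin on a cart in front of the work surface, level with it; the furniture and walls round the work are solid. World frame = base frame: x ahead of the robot, y to its left, z up, the work surface at z = 0. Lengths are in m, angles in rad, forces in N, time in s.
With the tool pointing down it reaches from about 0.4 to 0.875 m from the base axis. Payload 6.5 kg.
Tool frame: the origin (TCP) lies on the front face of the gripper's body, between the roots of the fingers; the fingertips stand 73 mm ahead of it and the grasp point (between the pads) lies r.tcp_to_grasp ahead of it (r.tcp_to_grasp is the distance from the TCP to the grasp point, in m); y points along the fingers, x is the direction in which the jaws open and shut, and the axes are right-handed (so a half turn about y gives the same grasp; the last joint's range is limited). The gripper opens to 85 mm and grips with 20 to 120 N. Pads are 22 mm wide; open, the fingers measure 114 mm over their backs; the gripper's body (76 mm by 85 mm) begins 54 mm behind the grasp point. The pads swing forward as they close: fully open they stand 13 mm farther back than shut.
Start: joints at [1.117, 0.536, -0.004, 1.538, 0.003, 1.067, -0.071], TCP at [0.246, -0.602, 0.304] pointing down, gripper open.
Joint ranges: [-2.7, 2.7], [-0.37, 2.16], [-1.27, 1.26], [0.24, 2.4], [-1.31, 4.45], [0.19, 1.91], [-2.76, 2.76]. Speed limits (rad/s): [2.39, 2.39, 3.14, 3.14, 3.14, 3.14, 3.14].

### API

Orientations are given as a unit quaternion [w, x, y, z].
In Python, from rig import r gives the robot as it stands.
- The arm moves only by the shell command python3 -m crank 'ROWS' [FORCE]. ROWS is JSON, one flat list of numbers, 7 for each row, row after row: the shift along the tool's x, y, z in m, then the turn, a rotation vector about the tool's x, y, z in degrees, then the finger opening in m, from 0 to 0.0854. A call has 1 to 12 rows; each row shifts and turns the pose as measured when the row begins, along the tool's axes as they then stand; what a row does not reach is not made up. A row lasts 1/12 s, in which the tool goes at most 41.7 mm and 7.16 degrees, less where a joint would pass 70% of its speed; a pose out of reach is approached as far as the arm can. A call with a gripper value outside its range is refused whole. The fingers move at their own pace and stop on an object; FORCE is the grip in N (left out, the last holds). Time passes only in rows, so rows that do not move let the fingers close. It gives the time, the measured TCP pose, the force and the opening at its end, in the units of the state.
- r.sense(): the state, without advancing time (a new reading comes with each control period).
- r.snapshot(name): name is "scene" or "top"; returns a dict with "color" (420x560x3 uint8, red, green, blue), "z_map" (420x560 float32, m along the optical axis (not along the pixel's ray), 0 where there is no reading), "fx", "fy", "cx", "cy" (pixels), "cam_to_world" (4x4, takes a point from camera to world coordinates). Camera axes: x right, y down, z forward; pixel columns grow to the right and rows downward; lengths in m; the calibration is good to about 2 mm. A picture is of the moment at which its call begins.
- r.job_done(): hands the job in, once; it reports no verdict.
Trained networks look in a picture, given as the dict that the camera call returned (one of the last four; its "shot" number tells which), for a name from the list of things; names that differ only in an ending like _2 or _b are one class to them, and where a whole thing is asked for, a point or a joint stands for the part that bears it (a point fixed in the world has none). Each returns a list of dicts, best first, with "score" (0 to 1); they miss things now and then, are a little off and sometimes report something else, mostly with a low value. They report only what shows in the picture. A call takes as long as a camera call. They do not tell look-alikes from the thing itself.
- r.spot_in(picture, thing): "centre" ([x, y, z] in m, in world coordinates, good to about 4 mm: the middle of the surface that is visible of it).
The state is a dict: "clock": time; "joint_positions": joint angles; "qvel": joint speeds; "effort": joint torques, N m; "eef_pos": TCP position; "tcp_rot": TCP orientation; "contact_force": force on the tool from outside, world axes, zero at the start; "torque": the same for the moment, N m; "grip_width": finger opening in m.
Only numpy, scipy, OpenCV 4.12 (cv2) and the standard library are available. Lean on these libraries where they do the work, as an engineer would, in place of code of your own. Each camera call takes 0.05 s, during which the arm holds its last target.

## Working session

There is one attempt and no reset: what is moved stays moved. The work goes in short steps, Python scripts to look and compute and a shell command to move; the robot and the scene stay as the last step left them, time stands still between calls to the robot, and variables do not carry over. Pictures are saved under pics/ and viewed, and the job is handed in when it is done.

```bash
ls; mkdir -p pics
python3 - <<'E'
from rig import r
import cv2,numpy as np
print(r.sense(), r.tcp_to_grasp)
for n in("scene","top"):
    p=r.snapshot(n)
    cv2.imwrite(f"pics/{n}0.png",p["color"][:,:,::-1])
    np.savez(f"/tmp/{n}0.npz",**{k:v for k,v in p.items() if k!="shot"})
    print(n,p["fx"],p["cx"],p["cy"],np.round(p["cam_to_world"],3).tolist())
    for t in["stand","stop_knob","stop_foot","part","lever_handle","clamp_lever","grease_pot","small_bin","hex_key"]:
        try: print(t,[(np.round(d["centre"],3).tolist(),round(d["score"],2)) for d in r.spot_in(p,t)])
        except Exception as e: print(t,e)
E
```

```text
pics
{'clock': 0.0, 'joint_positions': array([ 1.11679123,  0.53718156, -0.00442625,  1.53883739,  0.00259932,
        1.06726709, -0.07119706]), 'qvel': array([ 0.00081584, -0.00099832, -0.00127168,  0.00111988, -0.00139138,
       -0.00035375,  0.00038452]), 'effort': array([-6.59841098e-04, -5.83425593e+01,  1.04822729e+00, -2.59116930e+01,
        1.22882158e-02,  9.42608924e-03,  4.35039090e-05]), 'eef_pos': array([ 0.24560652, -0.60129099,  0.30301704]), 'tcp_rot': array([ 0.58728079, -0.58669345,  0.39478552, -0.39374669]), 'contact_force': array([0.35821499, 0.43412162, 0.51478927]), 'torque': array([-0.00269355,  0.06223506, -0.03091316]), 'grip_width': 0.08574717794087161} 0.0539
scene 462.6503477399249 281.2311800635434 206.16707019886968 [[-0.743, -0.455, 0.491, 0.136], [-0.669, 0.487, -0.561, 0.587], [0.016, -0.746, -0.666, 0.702], [0.0, 0.0, 0.0, 1.0]]
stand [([0.584, 0.023, 0.008], 0.79)]
stop_knob [([0.579, 0.022, 0.009], 0.74), ([0.57, 0.022, 0.157], 0.72)]
stop_foot []
part [([0.564, 0.031, 0.021], 0.96), ([0.457, 0.203, 0.017], 0.76), ([0.657, -0.135, 0.008], 0.43)]
lever_handle [([0.55, 0.081, 0.145], 0.53)]
clamp_lever [([0.553, 0.083, 0.144], 0.62)]
grease_pot [([0.636, 0.154, 0.045], 0.62)]
small_bin [([0.523, -0.113, 0.02], 0.88)]
hex_key []
top 501.9150800542194 281.83772234708334 209.56166646272655 [[-0.004, -0.989, 0.148, 0.4], [-1.0, 0.005, 0.007, 0.079], [-0.007, -0.148, -0.989, 1.049], [0.0, 0.0, 0.0, 1.0]]
stand [([0.585, 0.009, 0.014], 0.91)]
stop_knob [([0.576, 0.015, 0.174], 0.75)]
stop_foot []
part [([0.466, 0.193, 0.018], 0.87), ([0.663, -0.135, 0.006], 0.83), ([0.558, 0.021, 0.023], 0.7)]
lever_handle [([0.557, 0.063, 0.143], 0.66)]
clamp_lever [([0.56, 0.06, 0.143], 0.86)]
grease_pot [([0.642, 0.146, 0.043], 0.88)]
small_bin [([0.525, -0.118, 0.025], 0.66)]
hex_key [([0.462, 0.055, 0.008], 0.64)]
```

View pics/scene0.png

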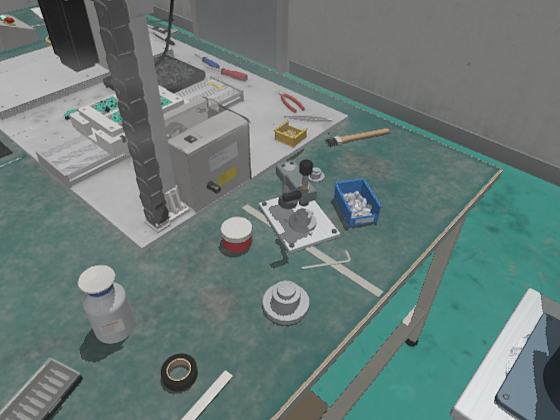

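View pics/top0.png

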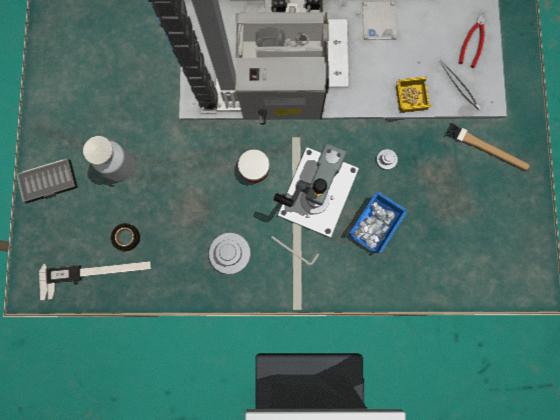

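The scene view shows the stand at about (300,215), with the middle part under the foot and the lever on its left. In the top view the knob is at (319,186), the column at (333,152) and the handle at (285,198). Next I'll measure the stand's pose.

```bash
cat > h.py <<'E'
import numpy as np
def pts(p):
    z=p["z_map"];h,w=z.shape;u,v=np.meshgrid(np.arange(w),np.arange(h))
    P=np.stack([(u-p["cx"])/p["fx"]*z,(v-p["cy"])/p["fy"]*z,z,np.ones_like(z)],-1)@np.asarray(p["cam_to_world"]).T
    P=P[...,:3];P[z==0]=np.nan;return P
E
python3 - <<'E'
import numpy as np,cv2
from h import pts
for n in("top","scene"):
    p=np.load(f"/tmp/{n}0.npz");P=pts(p);c=p["color"].astype(int)
    near=(abs(P[...,0]-.59)<.14)&(abs(P[...,1]-.01)<.13)
    bench=near&(c[...,1]>c[...,0]+15)&(P[...,2]<.02)
    print(n,"bench z",np.nanmedian(P[bench][:,2]))
    m=near&(P[...,2]>.004)&(P[...,2]<.02)&(c.min(-1)>150)
    mm=cv2.morphologyEx(m.astype(np.uint8),cv2.MORPH_OPEN,np.ones((2,2)))
    k,l,s,_=cv2.connectedComponentsWithStats(mm);i=1+s[1:,4].argmax();m=l==i
    Q=P[m];print(len(Q),np.median(Q[:,2]))
    print(cv2.minAreaRect(Q[:,:2].astype(np.float32)*1000))
    # knob top
    k=near&(P[...,2]>.14)&(c.max(-1)<80)
    K=P[k];print("dark high",len(K),K.min(0),K.max(0))
    v,u=np.nonzero(k)
    for a in np.argsort(-K[:,2])[::max(1,len(K)//50)]: print(u[a],v[a],np.round(K[a],3))
E
python3 - <<'E'
import cv2
a=cv2.imread('pics/top0.png')[130:250,240:400];cv2.imwrite('pics/topc.png',cv2.resize(a,None,fx=5,fy=5,interpolation=cv2.INTER_CUBIC))
a=cv2.imread('pics/scene0.png')[140:260,230:390];cv2.imwrite('pics/scenec.png',cv2.resize(a,None,fx=5,fy=5,interpolation=cv2.INTER_CUBIC))
E
```

```text
top bench z 0.002180826613319642
1659 nan
((592.535888671875, 7.3097381591796875), (120.391357421875, 157.95901489257812), 67.52230072021484)
dark high 344 [0.54157803 0.00602556 0.14020111] [0.58780067 0.10115551 0.17821986]
320 185 [0.574 0.017 0.178]
321 188 [0.569 0.016 0.177]
315 188 [0.569 0.026 0.177]
323 189 [0.567 0.012 0.176]
317 189 [0.567 0.023 0.176]
323 186 [0.573 0.012 0.176]
318 183 [0.578 0.021 0.175]
316 181 [0.582 0.024 0.175]
316 182 [0.58  0.024 0.175]
324 183 [0.578 0.01  0.175]
321 184 [0.577 0.015 0.175]
317 186 [0.573 0.022 0.174]
324 187 [0.571 0.01  0.174]
326 185 [0.575 0.006 0.174]
321 190 [0.566 0.015 0.174]
321 179 [0.586 0.015 0.174]
315 180 [0.584 0.026 0.173]
321 183 [0.579 0.015 0.173]
320 186 [0.573 0.017 0.173]
320 192 [0.562 0.017 0.173]
326 183 [0.579 0.006 0.173]
314 182 [0.581 0.028 0.172]
324 180 [0.584 0.01  0.172]
326 184 [0.577 0.006 0.171]
315 190 [0.567 0.026 0.17 ]
317 191 [0.565 0.022 0.168]
318 192 [0.564 0.02  0.167]
316 192 [0.564 0.024 0.164]
325 189 [0.57  0.007 0.16 ]
322 193 [0.564 0.012 0.154]
281 199 [0.554 0.087 0.152]
285 20
[... 1791 characters left out ...]

303 174 [0.573 0.026 0.153]
307 175 [0.566 0.022 0.152]
290 193 [0.555 0.084 0.151]
291 193 [0.555 0.082 0.15 ]
285 197 [0.556 0.098 0.15 ]
290 195 [0.553 0.087 0.149]
298 192 [0.548 0.07  0.149]
287 194 [0.559 0.088 0.149]
292 195 [0.551 0.084 0.148]
293 195 [0.55  0.082 0.148]
286 194 [0.561 0.089 0.148]
300 191 [0.548 0.064 0.148]
299 195 [0.542 0.074 0.147]
290 198 [0.549 0.091 0.147]
291 197 [0.55  0.088 0.147]
287 198 [0.554 0.094 0.146]
285 198 [0.557 0.096 0.146]
289 199 [0.55  0.093 0.145]
300 196 [0.541 0.072 0.145]
283 198 [0.56  0.098 0.144]
301 196 [0.54  0.07  0.144]
295 198 [0.545 0.082 0.143]
292 199 [0.548 0.087 0.142]
284 200 [0.557 0.098 0.142]
284 201 [0.556 0.1   0.141]
```

View pics/topc.png

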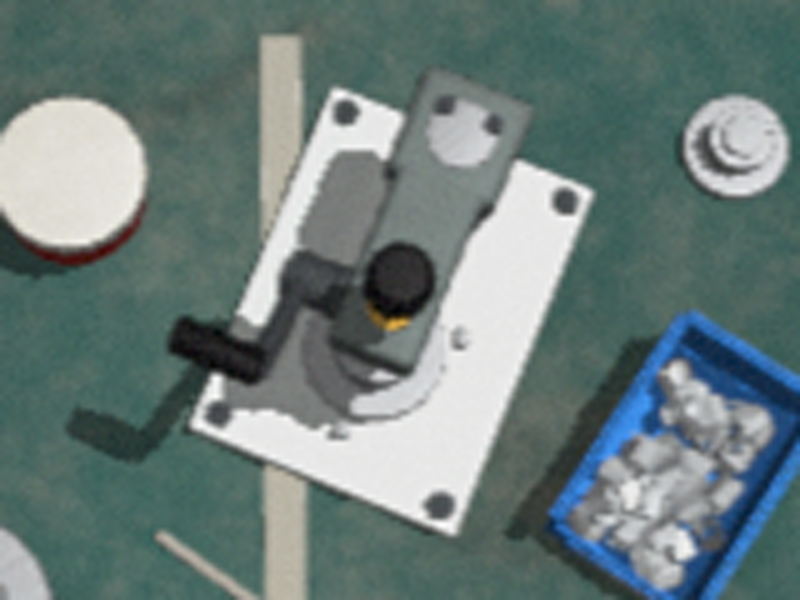

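View pics/scenec.png

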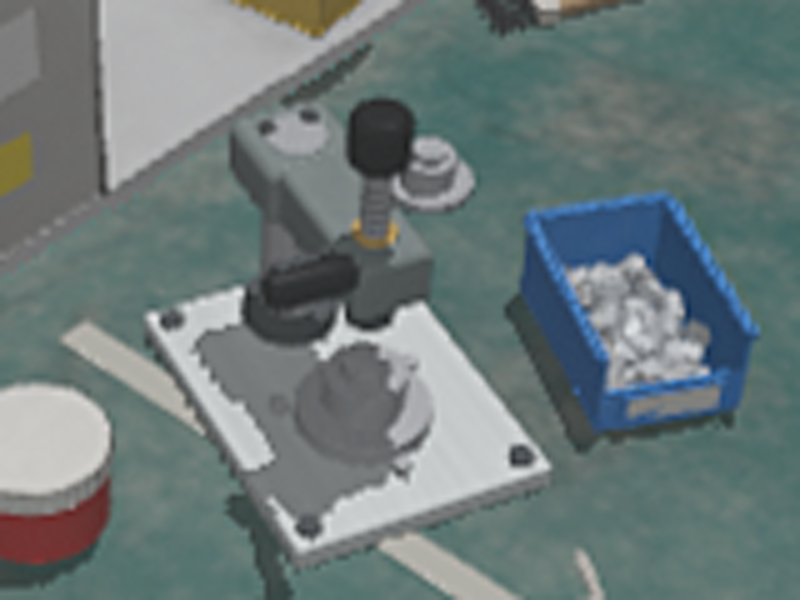

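```bash
cat >> h.py <<'E'
from scipy.spatial.transform import Rotation as Ro
YAW=np.deg2rad(-22.5); SX=np.array([np.cos(YAW),np.sin(YAW),0]);SY=np.array([-SX[1],SX[0],0]);O=np.array([.5925,.0073,0])
def st(x,y,z): return O+x*SX+y*SY+np.array([0,0,z])
def goal(tip):  # closed tips at tip, tool down, tool x along stand +-x
    from rig import r
    s=r.sense();q=s["tcp_rot"];R=Ro.from_quat([q[1],q[2],q[3],q[0]])
    best=None
    for sg in(1,-1):
        G=Ro.from_matrix(np.stack([sg*SX,np.cross([0,0,-1],sg*SX),[0,0,-1]],1))
        rv=(R.inv()*G).as_rotvec(degrees=True)
        d=R.inv().apply(np.asarray(tip)+[0,0,.073]-s["eef_pos"])
        print("sg",sg,"shift mm",np.round(d*1000,1),"turn",np.round(rv,1))
    print("t",round(s["clock"],2),"tip",np.round(s["eef_pos"]-[0,0,.073],4),"F",np.round(s["contact_force"],2),"grip",round(s["grip_width"],4),"j7",round(s["joint_positions"][6],2))
    t=s["eef_pos"]-[0,0,.073]-O;print("tip in stand",np.round([t@SX*1e3,t@SY*1e3,t[2]*1e3],1))
E
python3 -c "
from h import *
print(st(-.02,0,.2));goal(st(-.02,0,.21))"
```

```text
[0.57402241 0.01495367 0.2       ]
sg 1 shift mm [-446.7   20.9  537.1] turn [-84.9 -35.4 -35.4]
sg -1 shift mm [-446.7   20.9  537.1] turn [-42.  100.7 100.7]
t 1.0 tip [ 0.2458 -0.6017  0.2309] F [-0.12 -0.33  0.16] grip 0.0857 j7 -0.07
tip in stand [ -87.2 -695.3  230.9]
```

The tool's y axis is the approach direction, along the fingers, so I'll fix the helper to match.

```bash
sed -i 's/np.stack(\[sg\*SX,np.cross(\[0,0,-1\],sg\*SX),\[0,0,-1\]\],1)/np.stack([sg*SX,[0,0,-1],np.cross(sg*SX,[0,0,-1])],1)/' h.py
python3 -c "
from h import *
goal(st(-.02,0,.21))"
```

```text
sg 1 shift mm [-446.7   20.9  537.1] turn [  0.  -45.3   0. ]
sg -1 shift mm [-446.7   20.9  537.1] turn [ -0.  134.7   0. ]
t 1.0 tip [ 0.2458 -0.6017  0.2309] F [-0.12 -0.33  0.16] grip 0.0857 j7 -0.07
tip in stand [ -87.2 -695.3  230.9]
```

```bash
python3 -m crank '[-0.026,0,0.0315,0,0,0,0,-0.026,0,0.0315,0,0,0,0,-0.026,0,0.0315,0,0,0,0,-0.026,0,0.0315,0,0,0,0,-0.026,0,0.0315,0,0,0,0,-0.026,0,0.0315,0,0,0,0,-0.026,0,0.0315,0,0,0,0,-0.026,0,0.0315,0,0,0,0,-0.026,0,0.0315,0,0,0,0,-0.026,0,0.0315,0,0,0,0]' 30; python3 -c "
from h import *
goal(st(-.02,0,.21))"
```

```text
clock: 1.83
eef_pos: [0.4388, -0.243, 0.3022]
tcp_rot: [-0.58, 0.586, -0.398, 0.402]
contact_force: [0.1, -0.4, -0.4]
grip_width: 0.0
sg 1 shift mm [-192.2   16.5  219.1] turn [  0.4 -46.4   0.4]
sg -1 shift mm [-192.2   16.5  219.1] turn [ -0.5 133.6   0.6]
t 1.83 tip [ 0.4388 -0.243   0.2292] F [ 0.11 -0.44 -0.4 ] grip 0.0 j7 -0.85
tip in stand [ -46.2 -290.1  229.2]
```

```bash
python3 -m crank '[0,0,0,0,-6.8,0,0,0,0,0,0,-6.8,0,0,0,0,0,0,-6.8,0,0,0,0,0,0,-6.8,0,0,0,0,0,0,-6.8,0,0,0,0,0,0,-6.8,0,0,0,0,0,0,-6.8,0,0]' 30; python3 -c "
from h import *
goal(st(-.02,0,.21))"
```

```text
clock: 2.42
eef_pos: [0.4464, -0.2288, 0.3039]
tcp_rot: [-0.695, 0.7, -0.113, 0.118]
contact_force: [-0.9, 0.3, 0.6]
grip_width: -0.0001
sg 1 shift mm [ 42.2  19.8 272. ] turn [0.3 3.7 0.4]
sg -1 shift mm [ 42.2  19.8 272. ] turn [   0.7 -176.3   -0.4]
t 2.42 tip [ 0.4464 -0.2288  0.2309] F [-0.93  0.33  0.59] grip -0.0001 j7 -0.06
tip in stand [ -44.6 -274.   230.9]
```

```bash
python3 -m crank '[0.006,0,0.036,0,3,0,0,0.006,0,0.036,0,0,0,0,0.006,0,0.036,0,0,0,0,0.006,0,0.036,0,0,0,0,0.006,0.005,0.036,0,0,0,0,0.006,0.005,0.036,0,0,0,0,0.006,0.005,0.036,0,0,0,0,0,0,0,0,0,0,0]' 30; python3 -c "
from h import *
goal(st(-.02,0,.185))"
```

```text
clock: 3.08
eef_pos: [0.5807, -0.0047, 0.2883]
tcp_rot: [-0.692, 0.697, -0.13, 0.137]
contact_force: [-0.4, 0.7, 0.2]
grip_width: 0.0
sg 1 shift mm [-13.9  30.1  16. ] turn [0.3 0.7 0.7]
sg -1 shift mm [-13.9  30.1  16. ] turn [   1.1 -179.3   -0.4]
t 3.08 tip [ 0.5807 -0.0047  0.2153] F [-0.39  0.7   0.15] grip 0.0 j7 -0.63
tip in stand [ -6.3 -15.7 215.3]
```

```bash
python3 -m crank '[-0.012,0.008,0.016,0.2,0.7,0.7,0,0,0.01,0,0,0,0,0,0,0.009,0,0,0,0,0,0,0,0,0,0,0,0]' 30; python3 -c "
from h import *
goal(st(-.02,0,.185))
from rig import r
import cv2
for n in('top','scene'):
  p=r.snapshot(n);c=p['color'][:,:,::-1]
  a=c[130:250,240:400] if n=='top' else c[110:260,220:420]
  cv2.imwrite('pics/%s1.png'%n,cv2.resize(a,None,fx=4,fy=4,interpolation=cv2.INTER_CUBIC))
  print(r.sense()['contact_force'])
"
```

```text
clock: 3.42
eef_pos: [0.5766, 0.0184, 0.2598]
tcp_rot: [0.694, -0.694, 0.136, -0.136]
contact_force: [-0.5, -0.3, -0.1]
grip_width: 0.0001
sg 1 shift mm [-1.   1.8 -4.2] turn [-0.1  0.3  0. ]
sg -1 shift mm [-1.   1.8 -4.2] turn [ 0.000e+00 -1.797e+02  1.000e-01]
t 3.42 tip [0.5766 0.0184 0.1868] F [-0.46 -0.25 -0.14] grip 0.0001 j7 -0.68
tip in stand [-19.    4.2 186.8]
[ 0.36571084 -0.35327089  0.40652043]
[-0.29490559  0.13552049  0.21973252]
```

View pics/scene1.png

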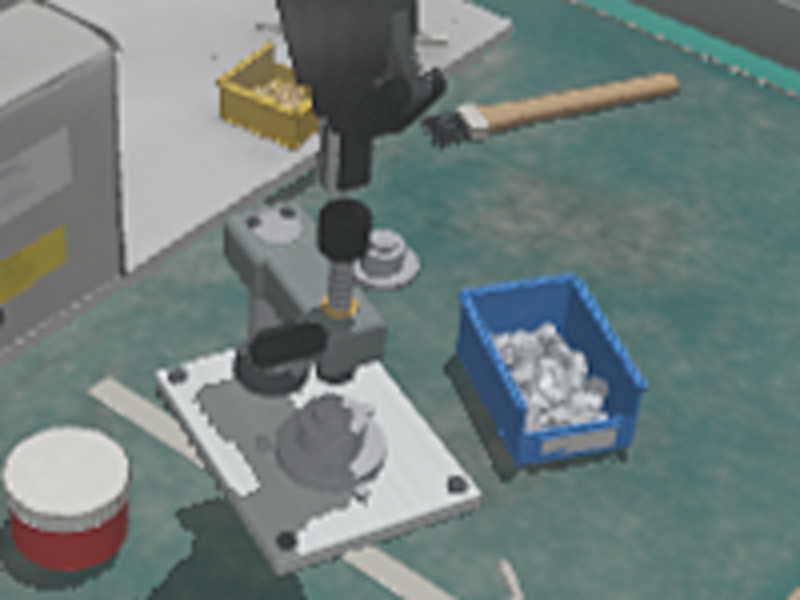

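The closed fingertips are directly above the knob, at about (345,190) in the crop.

```bash
python3 -m crank '[-0.001,0.004,-0.0042,0,0,0,0,0,0.004,0,0,0,0,0,0,0.002,0,0,0,0,0,0,0,0,0,0,0,0]'; python3 -c "
from h import *
goal(st(-.02,0,.185))"; python3 -m crank '[0,0.002,0,0,0,0,0]'; python3 -m crank '[0,0.002,0,0,0,0,0]';python3 -m crank '[0,0.002,0,0,0,0,0]';python3 -m crank '[0,0.001,0,0,0,0,0]';python3 -m crank '[0,0.001,0,0,0,0,0]'
```

```text
clock: 3.85
eef_pos: [0.5753, 0.0101, 0.2519]
tcp_rot: [-0.693, 0.694, -0.136, 0.14]
contact_force: [-0.0, -0.3, 0.6]
grip_width: -0.0001
sg 1 shift mm [-3.  -6.1  4. ] turn [-0.  -0.   0.3]
sg -1 shift mm [-3.  -6.1  4. ] turn [-5.0e-01  1.8e+02 -1.0e-01]
t 3.85 tip [0.5753 0.0101 0.1789] F [-0.02 -0.27  0.63] grip -0.0001 j7 -0.68
tip in stand [-17.   -4.  178.9]
clock: 3.93
eef_pos: [0.5755, 0.0098, 0.2502]
tcp_rot: [-0.693, 0.694, -0.136, 0.141]
contact_force: [-0.1, -0.5, -0.3]
grip_width: 0.0
clock: 4.02
eef_pos: [0.5756, 0.0095, 0.2482]
tcp_rot: [-0.693, 0.694, -0.136, 0.141]
contact_force: [0.3, -0.5, -0.3]
grip_width: 0.0002
clock: 4.1
eef_pos: [0.5757, 0.0094, 0.2462]
tcp_rot: [-0.693, 0.694, -0.136, 0.141]
contact_force: [-1.4, 0.1, 3.4]
grip_width: 0.0001
clock: 4.18
eef_pos: [0.5757, 0.0094, 0.2452]
tcp_rot: [-0.693, 0.694, -0.136, 0.141]
contact_force: [-1.4, -0.2, 3.0]
grip_width: 0.0
clock: 4.27
eef_pos: [0.5757, 0.0094, 0.2444]
tcp_rot: [-0.693, 0.694, -0.136, 0.141]
contact_force: [-1.1, -0.1, 2.8]
grip_width: 0.0001
```

```bash
python3 -m crank '[0,0.001,0,0,0,0,0,0,0.001,0,0,0,0,0,0,0.001,0,0,0,0,0,0,0.001,0,0,0,0,0]'|grep -E "eef|force"; for i in 1 2 3 4; do :; done; python3 -m crank '[0,0.001,0,0,0,0,0]'|grep -E "eef|force"; python3 -m crank '[0,0.001,0,0,0,0,0]'|grep -E "eef|force"
```

```text
eef_pos: [0.5757, 0.0095, 0.2405]
contact_force: [-1.7, -0.5, 3.4]
eef_pos: [0.5757, 0.0095, 0.2394]
contact_force: [-1.1, -0.7, 3.7]
eef_pos: [0.5757, 0.0095, 0.2384]
contact_force: [-1.8, 0.1, 2.7]
```

```bash
f() { grep -E "eef|force"|tr '\n' ' '; echo; }
python3 -m crank '[0,0.0007,0,0,0,0,0]'|f; python3 -m crank '[0,0.0007,0,0,0,0,0]'|f;python3 -m crank '[0,0.0005,0,0,0,0,0]'|f;python3 -m crank '[0,0.0005,0,0,0,0,0]'|f
```

```text
eef_pos: [0.5757, 0.0095, 0.2375] contact_force: [-1.6, -1.1, 3.1] 
eef_pos: [0.5757, 0.0095, 0.2367] contact_force: [-2.1, -0.9, 4.0] 
eef_pos: [0.5757, 0.0095, 0.2362] contact_force: [-1.9, 0.1, 3.0] 
eef_pos: [0.5757, 0.0095, 0.2356] contact_force: [-1.4, 0.4, 3.6]
```

```bash
f() { grep -E "eef|force"|tr '\n' ' '; echo; }
python3 -m crank '[0,0.0005,0,0,0,0,0]'|f; python3 -m crank '[0,0.0005,0,0,0,0,0]'|f;python3 -m crank '[0,0.0005,0,0,0,0,0]'|f
```

```text
eef_pos: [0.5757, 0.0095, 0.235] contact_force: [-1.1, -0.4, 2.8] 
eef_pos: [0.5757, 0.0095, 0.2345] contact_force: [-1.3, -0.2, 3.9] 
eef_pos: [0.5757, 0.0095, 0.2339] contact_force: [-1.0, -0.3, 3.3]
```

```bash
f() { grep -E "eef|force"|tr '\n' ' '; echo; }
python3 -m crank '[0,0.0004,0,0,0,0,0]'|f; python3 -m crank '[0,0.0004,0,0,0,0,0]'|f;python3 -m crank '[0,0.0004,0,0,0,0,0]'|f
```

```text
eef_pos: [0.5757, 0.0095, 0.2335] contact_force: [-1.5, -0.2, 4.2] 
eef_pos: [0.5757, 0.0095, 0.233] contact_force: [-2.5, -1.0, 3.4] 
eef_pos: [0.5757, 0.0095, 0.2326] contact_force: [-1.3, -1.1, 2.4]
```

```bash
f() { grep -E "eef|force"|tr '\n' ' '; echo; }
python3 -m crank '[0,0.0004,0,0,0,0,0]'|f; python3 -m crank '[0,0.0004,0,0,0,0,0]'|f
```

```text
eef_pos: [0.5757, 0.0095, 0.2321] contact_force: [-1.8, -0.0, 3.9] 
eef_pos: [0.5757, 0.0095, 0.2317] contact_force: [-1.9, -1.3, 3.0]
```

```bash
f() { grep -E "eef|force"|tr '\n' ' '; echo; }
python3 -m crank '[0,0.0004,0,0,0,0,0]'|f; python3 -m crank '[0,0.0004,0,0,0,0,0]'|f;python3 -m crank '[0,0.0004,0,0,0,0,0]'|f
```

```text
eef_pos: [0.5757, 0.0095, 0.2313] contact_force: [-0.7, -1.1, 3.6] 
eef_pos: [0.5757, 0.0095, 0.2309] contact_force: [-1.2, 0.0, 3.4] 
eef_pos: [0.5757, 0.0095, 0.2304] contact_force: [-0.7, -0.4, 1.9]
```

```bash
f() { grep -E "eef|force"|tr '\n' ' '; echo; }
python3 -m crank '[0,0.0004,0,0,0,0,0]'|f; python3 -m crank '[0,0.0004,0,0,0,0,0]'|f;python3 -m crank '[0,0.0004,0,0,0,0,0]'|f
```

```text
eef_pos: [0.5757, 0.0095, 0.2299] contact_force: [-2.1, -0.0, 1.8] 
eef_pos: [0.5757, 0.0095, 0.2295] contact_force: [-1.1, -0.2, 2.8] 
eef_pos: [0.5757, 0.0095, 0.229] contact_force: [-1.1, 0.0, 3.4]
```

```bash
f() { grep -E "eef|force"|tr '\n' ' '; echo; }
python3 -m crank '[0,0.0004,0,0,0,0,0]'|f; python3 -m crank '[0,0.0004,0,0,0,0,0]'|f;python3 -m crank '[0,0.0004,0,0,0,0,0]'|f
```

```text
eef_pos: [0.5757, 0.0095, 0.2286] contact_force: [-1.9, -0.6, 2.8] 
eef_pos: [0.5757, 0.0095, 0.2281] contact_force: [-1.6, -0.3, 3.3] 
eef_pos: [0.5757, 0.0095, 0.2277] contact_force: [-0.9, -0.5, 2.7]
```

```bash
f() { grep -E "eef|force"|tr '\n' ' '; echo; }
python3 -m crank '[0,0.0004,0,0,0,0,0]'|f; python3 -m crank '[0,0.0004,0,0,0,0,0]'|f;python3 -m crank '[0,0.0004,0,0,0,0,0]'|f
```

```text
eef_pos: [0.5757, 0.0095, 0.2272] contact_force: [-0.8, -0.1, 2.9] 
eef_pos: [0.5757, 0.0095, 0.2268] contact_force: [-1.1, -0.9, 2.1] 
eef_pos: [0.5757, 0.0095, 0.2264] contact_force: [-1.8, 0.4, 3.1]
```

```bash
f() { grep -E "eef|force"|tr '\n' ' '; echo; }
python3 -m crank '[0,0.0004,0,0,0,0,0]'|f; python3 -m crank '[0,0.0004,0,0,0,0,0]'|f;python3 -m crank '[0,0.0004,0,0,0,0,0]'|f
```

```text
eef_pos: [0.5758, 0.0095, 0.2259] contact_force: [-1.7, -0.6, 2.8] 
eef_pos: [0.5757, 0.0095, 0.2255] contact_force: [-1.0, -0.0, 3.1] 
eef_pos: [0.5757, 0.0095, 0.225] contact_force: [-1.6, -0.5, 3.1]
```

```bash
f() { grep -E "eef|force"|tr '\n' ' '; echo; }
python3 -m crank '[0,0.0004,0,0,0,0,0]'|f; python3 -m crank '[0,0.0004,0,0,0,0,0]'|f;python3 -m crank '[0,0.0004,0,0,0,0,0]'|f
```

```text
eef_pos: [0.5757, 0.0095, 0.2246] contact_force: [-2.4, -0.8, 4.6] 
eef_pos: [0.5758, 0.0095, 0.2244] contact_force: [-2.4, -0.4, 7.0] 
eef_pos: [0.5758, 0.0095, 0.2243] contact_force: [-2.9, -0.6, 7.1]
```

Contact: the force rose from 3 N (sliding) to 7 N, so the foot is pressing with about 4 N. I'll hold, check, then back off.

```bash
f() { grep -E "eef|force"|tr '\n' ' '; echo; }
python3 -m crank '[0,0,0,0,0,0,0]'|f;python3 -m crank '[0,0,0,0,0,0,0]'|f; python3 -m crank '[0,-0.001,0,0,0,0,0]'|f; python3 -m crank '[0,-0.01,0,0,0,0,0,0,-0.015,0,0,0,0,0,0,-0.02,0,0,0,0,0,0,-0.02,0,0,0,0,0,0,0,0,0,0,0,0]'|f
python3 -c "
from h import *
goal(st(-.060,.060,.185))
from rig import r
import cv2
for n in('top','scene'):
  p=r.snapshot(n);c=p['color'][:,:,::-1]
  a=c[130:250,240:400] if n=='top' else c[140:260,230:390]
  cv2.imwrite('pics/%s2.png'%n,cv2.resize(a,None,fx=5,fy=5,interpolation=cv2.INTER_CUBIC))
  P=pts(p)
  k=(np.hypot(P[...,0]-.574,P[...,1]-.016)<.010)&(P[...,2]>.12)&(P[...,2]<.19)&(p['color'].max(-1)<80);print(n,np.nanpercentile(P[k][:,2],[50,75,95]),k.sum())
  t=P-O; a=t@SX;b=t@SY
  k=(abs(b-.052)<.015)&(P[...,2]>.12)&(P[...,2]<.2)&(abs(a+.06)<.025)&(p['color'].max(-1)<80);print('handle',np.nanmedian(a[k]),np.nanpercentile(P[k][:,2],[50,95]),k.sum(),np.nanpercentile(a[k],[5,95]))
"
```

```text
eef_pos: [0.5757, 0.0095, 0.2243] contact_force: [-1.5, -0.2, 2.2] 
eef_pos: [0.5757, 0.0095, 0.2243] contact_force: [-0.2, 0.4, 3.1] 
eef_pos: [0.5757, 0.0096, 0.225] contact_force: [-1.0, 0.2, -0.5] 
eef_pos: [0.575, 0.0103, 0.2929] contact_force: [0.9, 0.5, 0.4] 
sg 1 shift mm [-42.9  34.7  63.9] turn [-0.  -0.   0.2]
sg -1 shift mm [-42.9  34.7  63.9] turn [-4.0e-01  1.8e+02 -1.0e-01]
t 7.93 tip [0.575  0.0103 0.2199] F [0.89 0.45 0.41] grip 0.0002 j7 -0.66
tip in stand [-17.3  -4.  219.9]
top nan 0
handle -0.06400553327868576 [0.14763408 0.15139592] 161 [-0.07122481 -0.04136675]
scene [0.15163504 0.15224622 0.15343483] 60
handle -0.06958387597296545 [0.14726701 0.15049903] 118 [-0.07264785 -0.06224879]
  return np.nanmean(a, axis, out=out, keepdims=keepdims)
```

View pics/scene2.png

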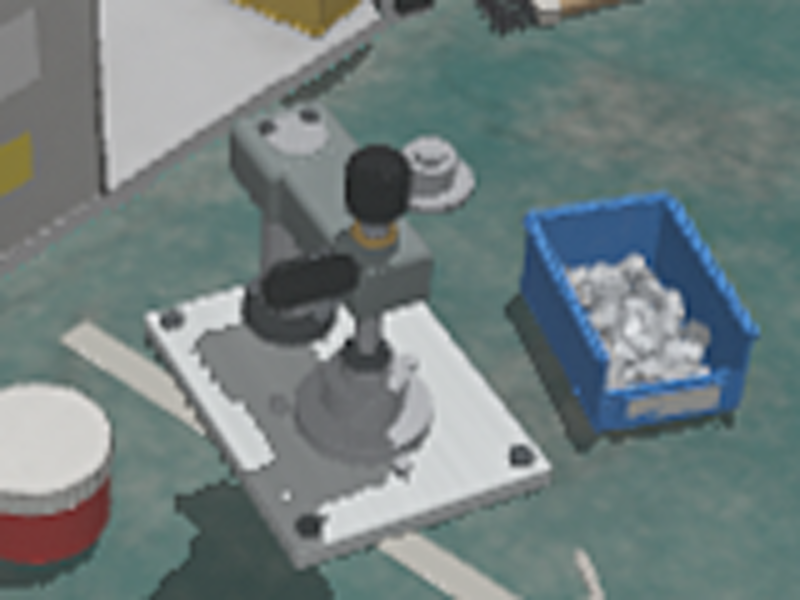

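View pics/top2.png

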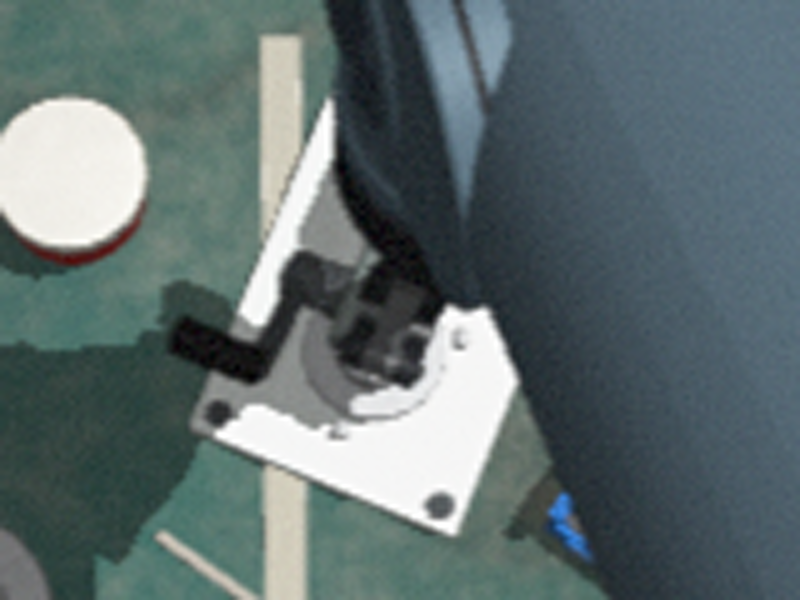

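The foot now sits on the boss at about (367,350), and the part hasn't moved. The handle is at about (-64, 52, 143) mm in the stand frame. I'll move over its outer half.

```bash
python3 -m crank '[-0.016,0,0.021,0,0,0,0,-0.016,0,0.021,0,0,0,0,-0.015,0.008,0.021,0,0,0,0,0,0.02,0,0,0,0,0,0,0,0,0,0,0,0]'; python3 -c "
from h import *
goal(st(-.064,.058,.16))"
```

```text
clock: 8.45
eef_pos: [0.5525, 0.0865, 0.2578]
tcp_rot: [-0.692, 0.694, -0.141, 0.139]
contact_force: [-1.0, -0.2, -0.4]
grip_width: 0.0002
sg 1 shift mm [ 3.3 24.8  0.3] turn [ 0.2 -0.3 -0.1]
sg -1 shift mm [ 3.3 24.8  0.3] turn [  0.2 179.7   0.3]
t 8.45 tip [0.5525 0.0865 0.1848] F [-0.96 -0.2  -0.37] grip 0.0002 j7 -0.83
tip in stand [-67.3  57.8 184.8]
```

```bash
f() { grep -E "eef|force"|tr '\n' ' '; echo; }
python3 -m crank '[0.001,0.012,0,0,0,0,0,0,0.012,0,0,0,0,0,0,0,0,0,0,0,0]'|f; python3 -m crank '[0,0.004,0,0,0,0,0]'|f;python3 -m crank '[0,0.003,0,0,0,0,0]'|f;python3 -m crank '[0,0.003,0,0,0,0,0]'|f;python3 -c "
from h import *
goal(st(-.0737,.058,.1385))"
```

```text
eef_pos: [0.553, 0.0855, 0.2313] contact_force: [-0.6, 0.1, -0.5] 
eef_pos: [0.5534, 0.0847, 0.2271] contact_force: [0.1, -0.8, -0.1] 
eef_pos: [0.5534, 0.0839, 0.2235] contact_force: [-0.5, 0.2, -0.4] 
eef_pos: [0.5534, 0.0839, 0.2207] contact_force: [-10.3, 3.1, 17.0] 
sg 1 shift mm [-8.2  9.2  2.2] turn [ 0.3 -0.5 -0.2]
sg -1 shift mm [-8.2  9.2  2.2] turn [  0.4 179.5   0.5]
t 8.95 tip [0.5534 0.0839 0.1477] F [-10.33   3.1   16.97] grip -0.0001 j7 -0.85
tip in stand [-65.5  55.8 147.7]
```

```bash
f() { grep -E "eef|force"|tr '\n' ' '; echo; }
python3 -m crank '[-0.003,0.003,0,0,0,0,0]'|f; python3 -m crank '[-0.003,0.0035,0,0,0,0,0]'|f;python3 -m crank '[-0.0025,0.004,0,0,0,0,0]'|f;python3 -c "
from h import *
goal(st(-.0799,.058,.1235))"
```

```text
eef_pos: [0.5504, 0.0852, 0.2182] contact_force: [-1.9, -0.9, 5.7] 
eef_pos: [0.5478, 0.0862, 0.2152] contact_force: [-0.4, -0.5, 5.0] 
eef_pos: [0.5455, 0.0872, 0.2118] contact_force: [-2.9, 0.4, 6.5] 
sg 1 shift mm [-5.9 15.3  2.2] turn [ 0.3 -0.6 -0.2]
sg -1 shift mm [-5.9 15.3  2.2] turn [  0.4 179.4   0.5]
t 9.2 tip [0.5455 0.0872 0.1388] F [-2.91  0.38  6.53] grip 0.0001 j7 -0.86
tip in stand [-74.   55.8 138.8]
```

Smooth, at about 6 N. I'll continue along the arc.

```bash
f() { grep -E "eef|force"|tr '\n' ' '; echo; }
python3 -m crank '[-0.002,0.004,0,0,0,0,0,-0.0018,0.004,0,0,0,0,0,-0.0014,0.004,0,0,0,0,0,-0.001,0.004,0,0,0,0,0]'|f;  python3 -m crank '[-0.0006,0.004,0,0,0,0,0,-0.0005,0.004,0,0,0,0,0,-0.0002,0.004,0,0,0,0,0,0,0.004,0,0,0,0,0]'|f;python3 -c "
from h import *
goal(st(-.081,.058,.0967))"
```

```text
eef_pos: [0.538, 0.0904, 0.1966] contact_force: [-3.2, 1.2, 4.7] 
eef_pos: [0.5362, 0.0913, 0.1792] contact_force: [-0.5, 1.6, 2.8] 
sg 1 shift mm [3.2 9.5 2. ] turn [ 0.3 -0.6 -0.4]
sg -1 shift mm [3.2 9.5 2. ] turn [  0.6 179.4   0.4]
t 9.87 tip [0.5362 0.0913 0.1062] F [-0.51  1.62  2.76] grip -0.0001 j7 -0.9
tip in stand [-84.2  56.1 106.2]
```

```bash
f() { grep -E "eef|force"|tr '\n' ' '; echo; }
python3 -m crank '[0.0005,0.004,0,0,0,0,0,0.0008,0.003,0,0,0,0,0,0.0008,0.003,0,0,0,0,0]'|f;  python3 -m crank '[0.0006,0.002,0,0,0,0,0]'|f;python3 -m crank '[0.0006,0.0015,0,0,0,0,0]'|f; python3 -m crank '[0.0005,0.0015,0,0,0,0,0]'|f;python3 -c "
from h import *
goal(st(-.0796,.058,.0904))"
```

```text
eef_pos: [0.5384, 0.0904, 0.1676] contact_force: [-2.4, 1.1, 2.7] 
eef_pos: [0.5391, 0.0901, 0.1651] contact_force: [-1.8, 1.2, 3.6] 
eef_pos: [0.5398, 0.0898, 0.1632] contact_force: [-1.7, 0.4, 2.8] 
eef_pos: [0.5403, 0.0897, 0.1622] contact_force: [-9.6, -0.5, 26.3] 
sg 1 shift mm [ 0.1 -1.2  1.8] turn [ 0.3 -0.6 -0.4]
sg -1 shift mm [ 0.1 -1.2  1.8] turn [  0.6 179.4   0.4]
t 10.37 tip [0.5403 0.0897 0.0892] F [-9.58 -0.52 26.32] grip 0.0 j7 -0.9
tip in stand [-79.7  56.2  89.2]
```

The lever hit its stop hard (26 N) at the expected height. I'll retract straight up, then inspect.

```bash
f() { grep -E "eef|force"|tr '\n' ' '; echo; }
python3 -m crank '[0,-0.002,0,0,0,0,0,0,-0.008,0,0,0,0,0,0,-0.02,0,0,0,0,0,0,-0.03,0,0,0,0,0,0,-0.03,0,0,0,0,0,0,-0.03,0,0,0,0,0,-0.03,-0.01,-0.02,0,0,0,0,-0.03,0,-0.02,0,0,0,0,-0.03,0,-0.02,0,0,0,0,0,0,0,0,0,0,0]'|f
python3 - <<'E'
from h import *
from rig import r
import cv2
for n in('top','scene'):
  p=r.snapshot(n);c=p['color'][:,:,::-1]
  a=c[130:250,240:400] if n=='top' else c[140:260,230:390]
  cv2.imwrite('pics/%s3.png'%n,cv2.resize(a,None,fx=5,fy=5,interpolation=cv2.INTER_CUBIC))
  P=pts(p);t=P-O; a=t@SX;b=t@SY;dk=p['color'].max(-1)<80
  k=(np.hypot(P[...,0]-.574,P[...,1]-.016)<.010)&(P[...,2]>.12)&(P[...,2]<.19)&dk
  if k.any(): print(n,'knob',np.nanpercentile(P[k][:,2],[50,75,95]),k.sum())
  k=(abs(b-.052)<.015)&(P[...,2]>.05)&(P[...,2]<.2)&(abs(a+.08)<.015)&dk
  if k.any(): print('handle',np.nanmedian(a[k]),np.nanpercentile(P[k][:,2],[50,95]),k.sum())
  for o in("part","stop_knob","lever_handle","grease_pot","small_bin","hex_key"): print(o,[(np.round(d["centre"],3).tolist(),round(d["score"],2)) for d in r.spot_in(p,o)])
E
```

```text
eef_pos: [0.4364, 0.0669, 0.3014] contact_force: [-1.5, -1.2, -0.8] 
top knob [0.15132809 0.1523332  0.15433984] 51
handle -0.07289893085988905 [0.09054319 0.09206819] 5
part [([0.466, 0.196, 0.016], 0.71), ([0.66, -0.135, 0.009], 0.69), ([0.577, 0.049, 0.105], 0.64)]
stop_knob []
lever_handle [([0.577, 0.053, 0.108], 0.56)]
grease_pot [([0.644, 0.142, 0.042], 0.91)]
small_bin [([0.524, -0.117, 0.021], 0.56)]
hex_key [([0.58, 0.051, 0.104], 0.56)]
scene knob [0.15172829 0.15254641 0.15344539] 60
handle -0.08264549917043734 [0.08858837 0.09102552] 102
part [([0.459, 0.205, 0.016], 0.9), ([0.562, 0.028, 0.022], 0.88), ([0.654, -0.138, 0.012], 0.52)]
stop_knob [([0.571, 0.021, 0.137], 0.84)]
lever_handle [([0.553, 0.06, 0.089], 0.58), ([0.576, 0.021, 0.01], 0.46)]
grease_pot [([0.639, 0.152, 0.047], 0.81)]
small_bin [([0.518, -0.109, 0.02], 0.86)]
hex_key []
```

View pics/scene3.png

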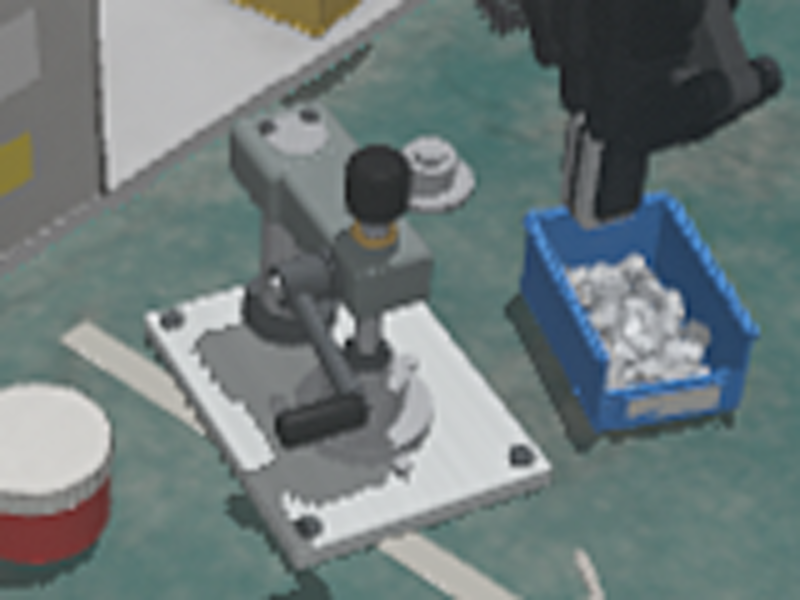

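View pics/top3.png

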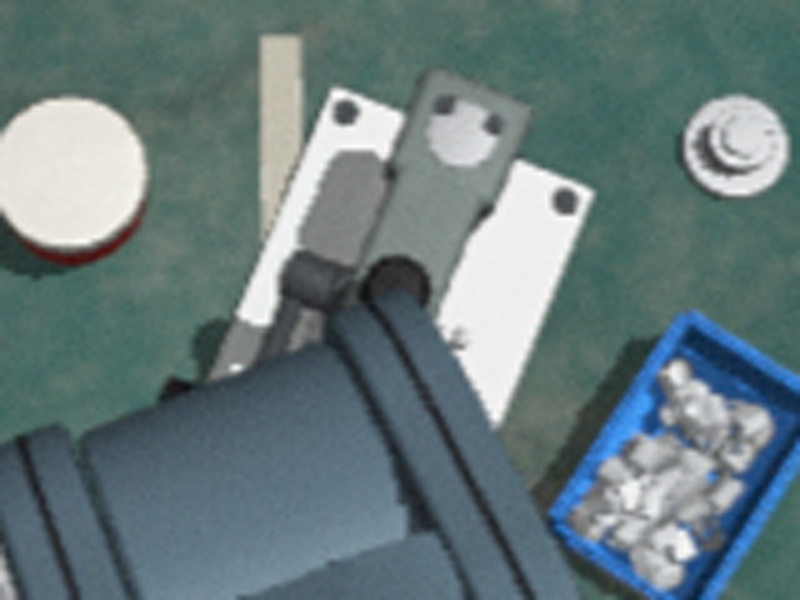

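The lever is fully down, with its handle at about (320,420). The knob height hasn't changed (151.7 mm against 151.6 mm), the part is in place, and the gripper is clear at z = 0.30. Handing in.

```bash
python3 -c "
from rig import r
print(r.job_done())"
```

```text
the job is handed in; nothing more can be done
None
```

The depth stop is set and locked: the foot rests on the sample part with an estimated 4 N, and the clamp lever is all the way down. I handed the job in at about 11 s of the 61 s allowed.

**Setting the rod:** I slid it down by pressing on the knob with closed fingertips. Sliding took about 3 N. At the part the force rose to about 7 N, which is where the 4 N estimate comes from. The rod stayed put when I backed off.

**Locking:** I pushed the handle down along its arc to the stop. My last push gave a brief 26 N reading against the stop, and first touching the handle gave about 17 N. Both were on the lever, not the part.

**Last checks:**
- **Lever:** the top of the handle is at about 90 mm, which matches fully down.
- **Knob:** its height is the same before and after locking, 151.6 and 151.7 mm.
- **Part and bystanders:** the part, pot and bin are where they were, within the detector's accuracy. The gripper is clear of everything.

**Not confirmed:**
- **Hex key:** I never moved near it, but it couldn't be located in the last pictures; the one hit was false, on the lever.
- **Top view:** it was partly hidden by the arm, so the lever check relies mainly on the scene camera.
- **Boss height:** it works out at about 34 mm, right at the low end of the stated range. The pictures do show the foot on the boss.

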